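# Turn the bench suction to the bell-mouth outlet and start it

## Robot

A 6-joint arm with a two-finger parallel gripper is mounted at the origin on the work surface. World frame = base frame: x ahead of the robot, y to its left, z up, the work surface at z = 0. Lengths are in mm, angles in rad, forces in N, time in s.
With the tool pointing down it reaches from about 350 to 775 mm from the base axis. Payload 7.3 kg.
Tool frame: the origin (TCP) lies midway between the tips of the shut fingers; the grasp point (between the pads) lies 19 mm behind it (bot.hold_point_z is the distance from the TCP to the grasp point, in mm); z points along the fingers, y is the direction in which the jaws open and shut (so a half turn about z gives the same grasp; the last joint's range is limited). The gripper opens to 92 mm and grips with 3 to 60 N. Pads are 19 mm wide; open, the fingers measure 130 mm over their backs; the gripper's body (75 mm by 190 mm) begins 47 mm behind the grasp point.
Start: joints at [-1.365, 0.342, 1.524, -0, 1.275, -0.146], TCP at [180.932, -492.858, 226.741] pointing down, gripper open.
Joint ranges: [-2.53, 2.53], [-0.77, 2.02], [0.04, 2.7], [-1, 4.14], [0.28, 2.66], [-3.11, 3.11]. Speed limits (rad/s): [2.57, 2.57, 3.14, 3.14, 3.14, 3.14].

## Interface

Orientations are given as [roll, pitch, yaw] about the fixed x, y, z axes, in that order (R = Rz(yaw) Ry(pitch) Rx(roll)).
In Python, from plant import bot gives the robot as it stands.
- The arm moves only by the tool servo_tool, never from a script. Its argument "series" is a list of rows, each a list of 5 numbers: the opening, from 0 (shut) to 1 (fully open), then the shift along the tool's x, y, z each as a share of 50 mm, from -1 to 1, then the turn about the tool's z as a share of 90 degrees, from -1 to 1. In form: [[gripper, tx, ty, tz, spin], ...]. A call has 1 to 20 rows; each row shifts and turns the commanded pose from where the row before left it, along the tool's axes as they then stand; what a row does not reach is not made up. A row lasts 1/8 s, in which the tool goes at most 62.5 mm and 10.7 degrees, less where a joint would pass 70% of its speed; a pose out of reach is approached as far as the arm can. A call with a number of a shift or a turn outside -1 to 1 is refused whole. A call with a gripper value outside its range is refused whole. The fingers move at their own pace and stop on an object; the grip force is fixed at half the most. Time passes only in rows, so rows that do not move let the fingers close. It gives the time, the measured TCP pose, the force and the opening at its end, in the units of the state.
- bot.get_obs(): the state, without advancing time (a new reading comes with each control period).
- bot.capture(name): name is "scene" or "top" or "wrist"; returns the picture (384x512x3 uint8, red, green, blue); there is no depth.
- bot.camera_model(name): a dict with "mtx" (3x3 intrinsics, pixels), "distortion" ([k1, k2, p1, p2, k3] as OpenCV has them; the pictures are not rectified), "world_from_camera" (4x4, takes a point from camera to world coordinates). Camera axes: x right, y up, looking along -z (the intrinsics and any distortion apply to the point x, -y, -z); pixel columns grow to the right and rows downward; lengths in mm; the calibration is good to about 2 mm. A picture is of the moment at which its call begins: read the wrist's pose just before it. camera_model takes no time and is no camera call; for the wrist camera it gives the pose at the moment of the call.
- bot.close_job(): hands the job in, once; it reports no verdict.
Trained networks look in the newest picture that a camera, given by its name, has taken for a name from the list of things; names that differ only in an ending like _2 or _b are one class to them, and where a whole thing is asked for, a point or a joint stands for the part that bears it (a point fixed in the world has none). Each returns a list of dicts, best first, with "p" (0 to 1); they miss things now and then, are a little off and sometimes report something else, mostly with a low value. They report only what shows in the picture. A call takes as long as a camera call. They do not tell look-alikes from the thing itself.
- bot.outline_of(camera, label): "mask" (384x512 bool, what is visible of it).
- bot.pinpoint(camera, label): "point" ([x, y, z] in mm, in the coordinates of the camera as it stood for that picture, good to about 4 mm: a listed point, or the origin of a listed thing).
The state is a dict: "time": time; "joint_positions": joint angles; "dq": joint speeds; "tau": joint torques, N m; "tool_pos": TCP position; "tcp_rot": TCP orientation; "contact_force": force on the tool from outside, world axes, zero at the start; "moment": the same for the moment, N m; "grip_width": finger opening in mm.
Only numpy, scipy, OpenCV 4.12 (cv2) and the standard library are available. Lean on these libraries where they do the work, as an engineer would, in place of code of your own. Each camera call takes 0.05 s, during which the arm holds its last target.

## Task

With the fingertips and without gripping or forcing it, push the tab of the suction selector round until it clicks in pointing at the wide bell-mouth outlet. Then, and not before, press the start button down and let it come up again. Lift nothing and leave the loose things on the bench where they are.

Things in the scene. Friction and masses are not known exactly. Their poses are not given: they have to be found in the camera images.
- valve: Suction selector, fixed: grey base plate 270 mm diameter, 12 mm thick; central housing 84 mm diameter, 60 mm high; pipe on +x side, top 54 mm. Origin: plate's underside, on the vertical turning axis; z up. Four places 105 mm from the axis at 90, 150, 210, 270 degrees counter-clockwise from its x axis. At 150 is a flat grey plug (40 mm wide, top 24 mm above bench), at the others one outlet each.
- selector (a joint): Angle (rad) of the steel disc (96 mm diameter, top 71 mm above bench) that carries the tab; positive counter-clockwise from above. Clicks in at -1.047, 0, 1.047, 2.094; tab direction in the valve's frame = 150 degrees + angle. Ends at -1.11 and 2.15. Starts near 0, at the plug. A step takes 2 to 5 N at the tab; past the middle between two stops a spring carries it into the next and holds it.
- tab_tip (a point): Middle of the top edge of the tab's outer end, 88 mm from the turning axis, 92 mm above the bench. The tab is a radial steel bar 16 mm wide that protrudes from the disc's rim (48 mm from the axis) to 88 mm, at heights 62 to 92 mm, above all outlets (tops at 52 mm). It is pushed sideways, along the circle.
- hood_top (a point): Centre of the top of the bell-mouth outlet: a funnel that flares out to a broad dark mouth, 60 mm diameter, 52 mm above the bench; the widest of the three outlets. Fixed; which place it has varies.
- pipe_top (a point): Centre of the top of the narrow outlet: a thin straight pipe, 18 mm diameter, 52 mm above the bench. Fixed; which place it has varies.
- dome_top (a point): Centre of the top of the domed outlet: a closed, round-topped cylinder, 38 mm diameter, 52 mm above the bench. Fixed; which place it has varies.
- start (a joint): Travel of the start button: 0 released, 0.006 m fully pressed; a spring (5 N at full travel) brings it back.
- start_top (a point): Centre of the top face of the start button: round, grey, 32 mm diameter, facing up from a dark collar on a grey switch box (70 x 90 x 45 mm) fixed to the bench to the right of the selector. Released, it stands 67 mm above the bench. Pressed straight down.
- spool: Bystander, loose: spool clamp: wooden bobbin, 36 mm diameter, 58 mm tall, standing between the selector and the start button. Origin at the centre of its underside.
- endpin: Bystander, loose: small black end pin, 22 mm diameter, 34 mm tall, standing on the rear part of the selector's base plate. Origin at the centre of its underside.
- sandblock: Bystander, loose: cork sanding block 100 x 60 x 32 mm, lying on the bench. Origin at the centre of its underside.
- offcut: Bystander, loose: dark wood offcut 130 x 22 x 12 mm, lying on the bench. Origin at the centre of its underside.
- glue: Bystander, loose: white glue bottle, 52 mm diameter, 130 mm tall, at the back. Origin at the centre of its underside.
- tin: Bystander, loose: open steel tin, 72 mm diameter, 60 mm tall. Origin at the centre of its underside.
Not all that is in view belongs to the job. What is shaped like the part that bears start but turquoise is not meant.

How it is judged (in metres and radians):
On the way, in this order (a step that is already met when the one before it is completed fails the run):
1. the selector has clicked in with its tab pointing at the bell-mouth outlet (horizontal distance between tab_tip and hood_top below 0.027 m and velocity of joint selector between -0.3 and 0.3 rad/s), for 0.3 s.
2. the start button is pressed down (value of joint start above 0.004 m), for 0.05 s.
At the end, for the whole second after the job is handed in: The tab's tip is within 27 mm (horizontally) of the centre of the bell-mouth outlet (20 mm when clicked in exactly, so about 11 degrees either way), the selector is at rest, and the start button, pressed at least 4 mm after the selector was set, is up again (horizontal distance between tab_tip and hood_top below 0.027 m and value of joint start below 0.0015 m and velocity of joint selector between -0.1 and 0.1 rad/s); the robot touches nothing.
It fails at once if the start button pressed while the tab does not point at the bell-mouth outlet (value of joint start above 0.003 m and not (horizontal distance between tab_tip and hood_top below 0.027 m)).
It fails at once if the selector gripped or forced: more than 30 N between fingers and selector (contact force between the fingers and selector above 30 N).
It fails at once if a loose bystander lifted or moved more than 20 mm (distance of any of spool, endpin, sandblock, offcut, glue, tin from where it was at the start of the episode above 0.02 m).
It also fails if it takes over 61 s, if anything falls off the work surface, if the arm or the gripper's body presses on something with over 40 N, if the wrist force passes 120 N, or if a joint passes its speed limit or range.

## Working session

There is one attempt and no reset: what is moved stays moved. The work goes in short steps, Python scripts to look and compute and a tool call to move; the robot and the scene stay as the last step left them, time stands still between calls to the robot, and variables do not carry over. Pictures are saved under pics/ and viewed, and the job is handed in when it is done.

Besides the shell and the picture viewer there is one more tool, called in YAML: its name, and indented under it one key for each argument. servo_tool: Moves the arm, as the interface text tells. Shift numbers are shares of 50 mm and turn numbers shares of 90 degrees, none past 1 either way. Its arguments: {"type":"object","properties":{"series":{"type":"array"}},"required":["series"]}

```bash
mkdir -p pics; ls
cat > h.py <<'E'
import numpy as np, cv2
from plant import bot
def save(im,n,s=1.5):
    cv2.imwrite('pics/'+n+'.png',cv2.resize(im[:,:,::-1],None,fx=s,fy=s,interpolation=cv2.INTER_CUBIC))
def w(cam,p):
    M=np.array(bot.camera_model(cam)['world_from_camera']); return (M@np.r_[p,1])[:3]
def proj(cam,P):
    c=bot.camera_model(cam);M=np.linalg.inv(np.array(c['world_from_camera']))
    q=(M@np.r_[P,1])[:3]*[1,-1,-1]
    return cv2.projectPoints(q.reshape(1,1,3),np.zeros(3),np.zeros(3),np.array(c['mtx']),np.array(c['distortion'],float))[0].ravel()
def ray(cam,uv,z):
    c=bot.camera_model(cam);M=np.array(c['world_from_camera'])
    u=cv2.undistortPoints(np.array(uv,float).reshape(1,1,2),np.array(c['mtx']),np.array(c['distortion'],float)).ravel()
    d=M[:3,:3]@np.array([u[0],-u[1],-1]);o=M[:3,3]
    return o+d*(z-o[2])/d[2]
E
python3 - <<'E'
from h import *
for c in ['scene','top']:
    im=bot.capture(c); save(im,c+'0')
    for l in ['valve','tab_tip','hood_top','pipe_top','dome_top','start_top','spool','endpin','sandblock','offcut','glue','tin']:
        print(c,l,[(round(d['p'],2),w(c,d['point']).round(0).tolist(),proj(c,w(c,d['point'])).round(0).tolist()) for d in bot.pinpoint(c,l)[:3]])
print(bot.get_obs())
E
```

```text
pics
scene valve [(0.7, [612.0, -202.0, 1.0], [223.0, 195.0]), (0.68, [548.0, -29.0, -0.0], [280.0, 222.0])]
scene tab_tip [(0.56, [460.0, -24.0, 93.0], [308.0, 184.0])]
scene hood_top [(0.7, [593.0, -124.0, 57.0], [245.0, 194.0])]
scene pipe_top [(0.56, [485.0, -114.0, 52.0], [278.0, 180.0])]
scene dome_top [(0.71, [505.0, 67.0, 53.0], [318.0, 223.0])]
scene start_top [(0.43, [522.0, -526.0, 69.0], [188.0, 112.0]), (0.41, [572.0, -334.0, 69.0], [208.0, 148.0])]
scene spool [(0.81, [612.0, -200.0, -1.0], [224.0, 196.0])]
scene endpin []
scene sandblock [(0.88, [724.0, -293.0, -0.0], [172.0, 195.0])]
scene offcut [(0.79, [362.0, -201.0, -1.0], [290.0, 161.0]), (0.71, [596.0, 78.0, 10.0], [293.0, 254.0])]
scene glue [(0.79, [739.0, 214.0, -2.0], [284.0, 332.0])]
scene tin [(0.76, [340.0, 274.0, -3.0], [422.0, 256.0]), (0.59, [739.0, 216.0, -4.0], [285.0, 333.0])]
top valve [(0.7, [549.0, -30.0, 1.0], [223.0, 198.0])]
top tab_tip [(0.66, [456.0, -24.0, 90.0], [218.0, 230.0])]
top hood_top [(0.64, [594.0, -125.0, 51.0], [255.0, 180.0])]
top pipe_top [(0.56, [487.0, -113.0, 50.0], [252.0,
[... 809 characters left out ...]
3.0, 77.0, 18.0], [185.0, 183.0])]
{'time': 1.3, 'joint_positions': array([-1.36499241e+00,  3.42022267e-01,  1.52411391e+00,  1.03142547e-05,
        1.27540439e+00, -1.45994061e-01]), 'dq': array([-0.00050546, -0.0004239 , -0.00035232,  0.00067309, -0.00052036,
       -0.0003164 ]), 'tau': array([-2.93956591e-04, -4.31146717e+01, -2.44479597e+01,  7.18926662e-02,
        4.84671886e-02, -1.94625142e-05]), 'tool_pos': array([ 180.93696149, -492.84783494,  226.72407771]), 'tcp_rot': array([ 3.14153969e+00, -2.18608197e-06,  3.51794974e-01]), 'contact_force': array([0.17557178, 0.16290108, 0.22841699]), 'moment': array([ 0.01992486, -0.02886838, -0.04605461]), 'grip_width': 91.94787869093037}
```

Run:
```python
import cv2
a=cv2.imread('pics/top0.png')
cv2.imwrite('pics/topcrop.png',cv2.resize(a[180:435,150:660],None,fx=1.56,fy=1.56,interpolation=cv2.INTER_CUBIC))
```

```text
(no output)
```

View pics/scene0.png

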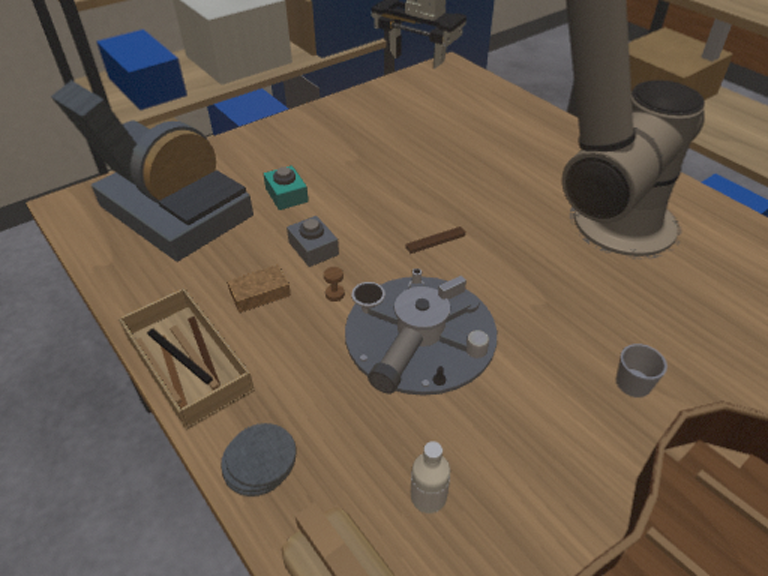

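View pics/topcrop.png

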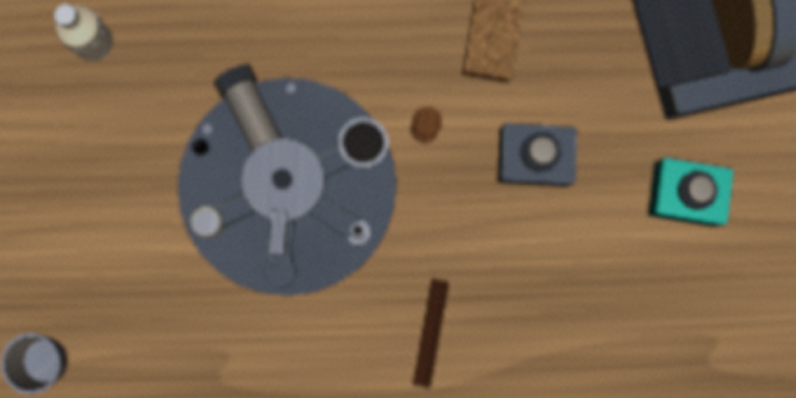

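Candidates, in scene0 pixels:
- **Start button:** the grey box (312,228) or the turquoise look-alike (285,175). I choose the grey one, at world (574,-333).
- **Outlets:** the wide dark mouth (368,294) is the bell-mouth, the thin pipe is at (417,272), and the dome is at (478,343).

The bell-mouth sits at about -64.6° from the axis and the tab at about 175.4°, so the tab must turn +120° counter-clockwise. I'll take a close crop after the approach.

servo_tool:
  series:
    - [0,0.75,-0.62,0,0]
    - [0,0.75,-0.62,0,0]
    - [0,0.75,-0.62,0,0]
    - [0,0.75,-0.62,0,0]
    - [0,0.75,-0.62,0,0]
    - [0,0.75,-0.62,0,0]
    - [0,0.75,-0.62,0,0]
    - [0,0.75,-0.62,0,0]
    - [0,0.75,-0.62,0,0]
    - [0,0.75,-0.62,0,0]
    - [0,0.75,-0.62,0,0]
    - [0,0.75,-0.62,0,0]
    - [0,0,0,0,-0.104]
    - [0,0,0,0,-0.104]
    - [0,0,0,0,-0.104]
    - [0,0,0,0,-0.104]
    - [0,0,0,0,-0.104]
    - [0,0,0,0,-0.104]
    - [0,0,0,0,-0.104]
    - [0,0,0,0,0]

```text
time: 3.8
tool_pos: [475.2, 11.4, 226.7]
tcp_rot: [3.141, 0.0, 1.494]
contact_force: [0.0, -0.9, -0.0]
grip_width: 0.4
```

Run:
```python
from h import *
o=bot.get_obs();print(o['time'],o['tool_pos'],o['tcp_rot'],o['joint_positions'])
im=bot.capture('wrist'); save(im,'wrist1')
for l in ['valve','tab_tip','hood_top','pipe_top','dome_top']:
    c='wrist';print(c,l,[(round(d['p'],2),w(c,d['point']).round(0).tolist(),(1.5*proj(c,w(c,d['point']))).round(0).tolist()) for d in bot.pinpoint(c,l)[:3]])
```

```text
3.8 [475.18709809  11.41446027 226.73085204] [3.14149049e+00 1.13276168e-04 1.49388272e+00] [-1.37343827e-01  2.51065213e-01  1.65386327e+00 -1.13161622e-04
  1.23655536e+00 -6.03931049e-02]
wrist valve [(0.85, [548.0, -29.0, 3.0], [464.0, 284.0])]
wrist tab_tip [(0.82, [459.0, -30.0, 93.0], [369.0, 324.0]), (0.32, [499.0, 69.0, 49.0], [411.0, 187.0])]
wrist hood_top []
wrist pipe_top []
wrist dome_top [(0.88, [502.0, 68.0, 51.0], [414.0, 187.0])]
```

View pics/wrist1.png

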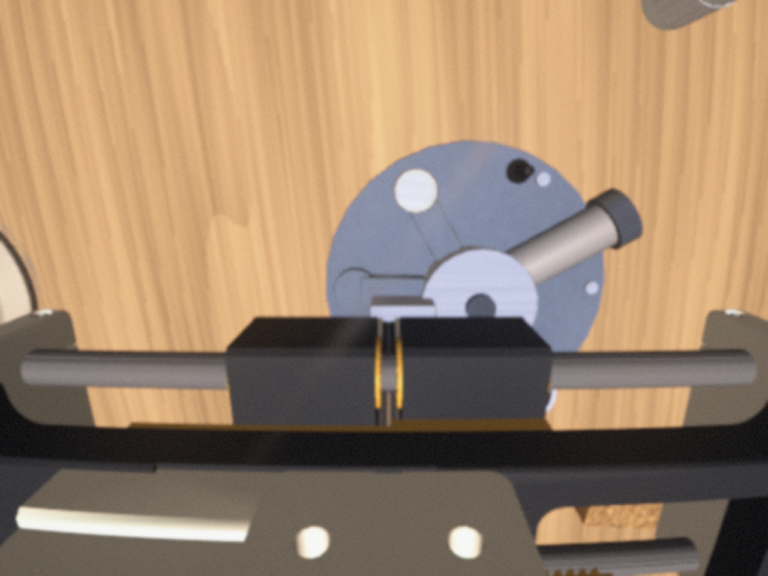

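The wrist view shows the tab at (402,305), clear of the plug's centre, with the fingers behind it on the +y side as intended. I'll descend to z≈75, above the disc and outlets and within the tab's height.

servo_tool:
  series:
    - [0,0,0,0.6,0]
    - [0,0,0,0.6,0]
    - [0,0,0,0.6,0]
    - [0,0,0,0.6,0]
    - [0,0,0,0.4,0]
    - [0,0,0,0.24,0]
    - [0,0,0,0,0]

```text
time: 4.97
tool_pos: [474.9, 11.4, 74.3]
tcp_rot: [-3.14, 0.0, 1.495]
contact_force: [0.2, 0.3, 0.9]
grip_width: 0.2
```

Run:
```python
from h import *
im=bot.capture('scene'); cv2.imwrite('pics/s2.png',cv2.resize(im[130:290,210:370,::-1],None,fx=3.7,fy=3.7,interpolation=cv2.INTER_CUBIC))
```

```text
(no output)
```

View pics/s2.png

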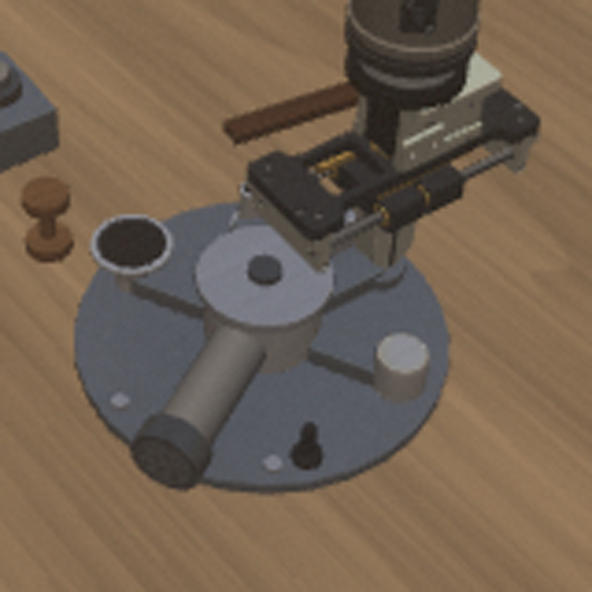

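The crop shows the wide dark mouth at (132,243), next to the bobbin, so the outlet choice is confirmed. The fingers are behind the tab. Next I push slowly along the circle.

servo_tool:
  series:
    - [0,-0.085,0,0,0]
    - [0,-0.085,0,0,0]
    - [0,-0.085,0,0,0]
    - [0,-0.085,0,0,0]
    - [0,-0.081,-0.017,0,-0.0333]
    - [0,-0.081,-0.017,0,-0.0333]
    - [0,-0.081,-0.017,0,-0.0333]
    - [0,-0.081,-0.017,0,-0.0333]
    - [0,-0.081,-0.017,0,-0.0333]
    - [0,-0.081,-0.017,0,-0.0333]

```text
time: 6.28
tool_pos: [470.2, -29.7, 74.8]
tcp_rot: [3.141, -0.001, 1.811]
contact_force: [0.3, 3.5, 0.5]
grip_width: 0.6
```

Run:
```python
from h import *
o=bot.get_obs();d=o['tool_pos'][:2]-[548.5,-29.5];y=o['tcp_rot'][2];print(o['contact_force'],np.degrees(y),'axis in tool',-(d@[np.cos(y),np.sin(y)]),-(d@[np.sin(y),-np.cos(y)]))
im=bot.capture('wrist'); save(im,'wrist3')
```

```text
[0.27360109 3.51123606 0.49514361] 103.74840528646702 axis in tool -18.430184842084774 76.07717732883972
```

View pics/wrist3.png

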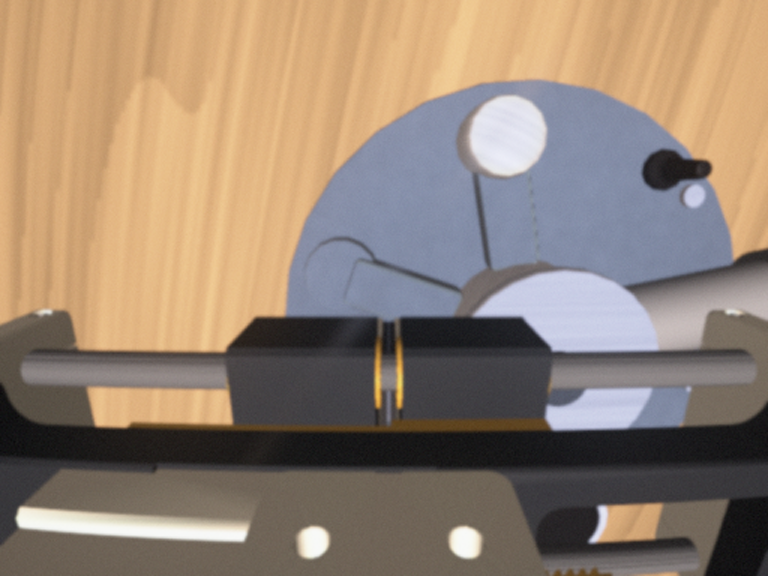

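The force is 3.5 N, so the fingers are on the tab (it is hidden behind them in this view) and the geometry holds. I continue.

servo_tool:
  series:
    - [0,-0.081,-0.017,0,-0.0333]
    - [0,-0.081,-0.017,0,-0.0333]
    - [0,-0.081,-0.017,0,-0.0333]
    - [0,-0.081,-0.017,0,-0.0333]
    - [0,-0.081,-0.017,0,-0.0333]
    - [0,-0.081,-0.017,0,-0.0333]
    - [0,-0.081,-0.017,0,-0.0333]
    - [0,-0.081,-0.017,0,-0.0333]
    - [0,-0.081,-0.017,0,-0.0333]
    - [0,-0.081,-0.017,0,-0.0333]
    - [0,-0.081,-0.017,0,-0.0333]
    - [0,-0.081,-0.017,0,-0.0333]
    - [0,-0.081,-0.017,0,-0.0333]
    - [0,-0.081,-0.017,0,-0.0333]
    - [0,-0.081,-0.017,0,-0.0333]
    - [0,-0.081,-0.017,0,-0.0333]
    - [0,-0.081,-0.017,0,-0.0333]
    - [0,-0.081,-0.017,0,-0.0333]
    - [0,-0.081,-0.017,0,-0.0333]

```text
time: 8.7
tool_pos: [505.4, -95.5, 74.4]
tcp_rot: [3.141, -0.003, 2.804]
contact_force: [-2.3, 4.2, 1.3]
grip_width: 0.6
```

```bash
cat > c.py <<'E'
import sys
from h import *
n=sys.argv[1]
o=bot.get_obs();d=o['tool_pos'][:2]-[548.5,-29.5];y=o['tcp_rot'][2];print(o['time'],o['tool_pos'],o['contact_force'],np.degrees(y),'axis in tool',-(d@[np.cos(y),np.sin(y)]),-(d@[np.sin(y),-np.cos(y)]))
im=bot.capture('top'); cv2.imwrite(f'pics/{n}.png',cv2.resize(im[130:270,140:360,::-1],None,fx=3.6,fy=3.6,interpolation=cv2.INTER_CUBIC))
for c in ['top','scene']:
    if c=='scene': 
        im=bot.capture(c); cv2.imwrite(f'pics/{n}s.png',cv2.resize(im[100:290,170:370,::-1],None,fx=3.1,fy=3.1,interpolation=cv2.INTER_CUBIC))
    print(c,[(round(d['p'],2),w(c,d['point']).round(0).tolist()) for d in bot.pinpoint(c,'tab_tip')])
E
python3 c.py a4
```

```text
8.7 [505.37230709 -95.45739798  74.39641944] [-2.34821825  4.22987537  1.25106821] 160.65182862807038 axis in tool -18.839760110056076 76.52084476297541
top []
scene [(0.58, [523.0, -114.0, 92.0])]
```

View pics/a4s.png

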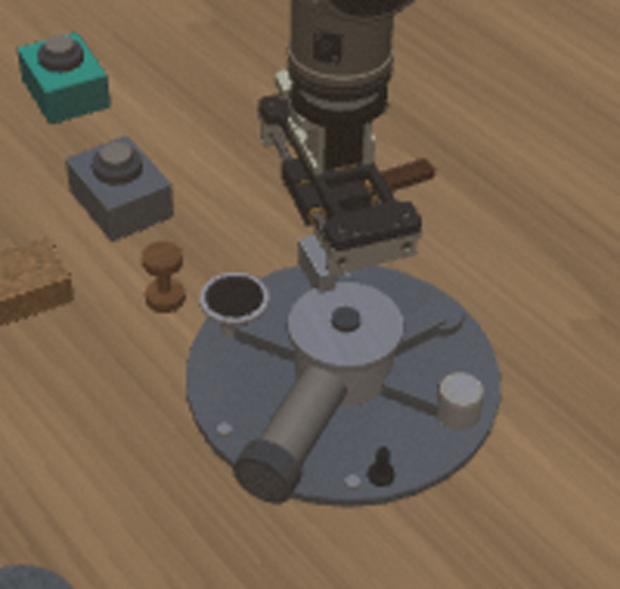

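The tab is at (318,260), about 251°, still short of the midpoint at 265° and moving with the fingers. A few more rows should do it.

servo_tool:
  series:
    - [0,-0.081,-0.017,0,-0.0333]
    - [0,-0.081,-0.017,0,-0.0333]
    - [0,-0.081,-0.017,0,-0.0333]
    - [0,-0.081,-0.017,0,-0.0333]
    - [0,-0.081,-0.017,0,-0.0333]
    - [0,-0.081,-0.017,0,-0.0333]
    - [0,-0.081,-0.017,0,-0.0333]
    - [0,0,0,0,0]

```text
time: 9.9
tool_pos: [533.6, -107.5, 74.9]
tcp_rot: [-3.141, 0.001, -3.116]
contact_force: [0.3, -0.6, -0.2]
grip_width: 0.5
```

```bash
python3 c.py a5
```

```text
9.9 [ 533.64257934 -107.48151291   74.85724957] [ 0.2879693  -0.5868534  -0.20471295] -178.50885728128642 axis in tool -16.881656414891236 77.56847930338272
top []
scene [(0.9, [586.0, -110.0, 89.0])]
```

View pics/a5s.png

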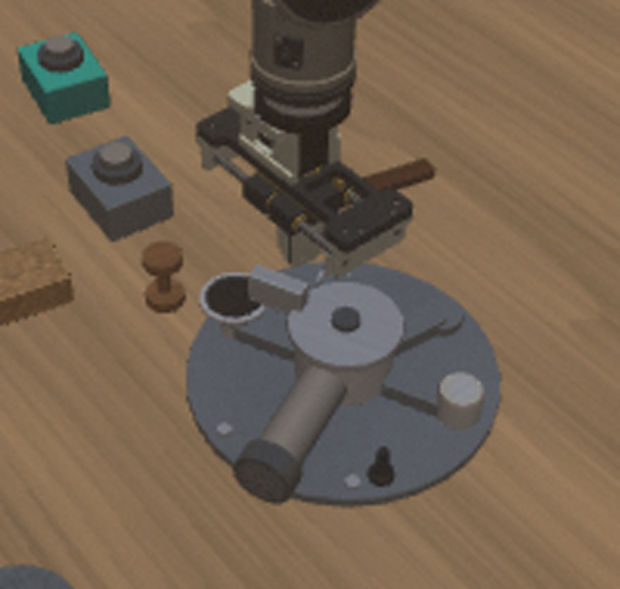

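The tab has sprung over the bell-mouth: its tip is at (586,-110), or -65°, and the contact force is about 0. I back off, rise, and go above the grey button.

servo_tool:
  series:
    - [0,0.2,0,0,0]
    - [0,0,0,-0.5,0]
    - [0,0,0,-0.5,0]
    - [0,0,0,-0.5,0]
    - [0,0,0,-0.5,0]
    - [0,-0.147,-0.754,0,0]
    - [0,-0.147,-0.754,0,0]
    - [0,-0.147,-0.754,0,0]
    - [0,-0.147,-0.754,0,0]
    - [0,-0.147,-0.754,0,0]
    - [0,-0.147,-0.754,0,0]
    - [0,0,0,0,0]

```text
time: 11.6
tool_pos: [572.6, -334.6, 173.9]
tcp_rot: [-3.141, -0.001, -3.117]
contact_force: [-0.6, 0.5, 0.1]
grip_width: 0.2
```

Run:
```python
from h import *
o=bot.get_obs();print(o['time'],o['tool_pos'],o['tcp_rot'])
for c in ['wrist','scene','top']:
    im=bot.capture(c); save(im,'b6'+c)
    for l in ['tab_tip','hood_top','start_top']:
        print(c,l,[(round(d['p'],2),w(c,d['point']).round(1).tolist()) for d in bot.pinpoint(c,l)])
```

```text
11.6 [ 572.57864792 -334.55040039  173.85694339] [-3.14142497e+00 -6.86587859e-04 -3.11733601e+00]
wrist tab_tip [(0.71, [582.1, -107.9, 95.8])]
wrist hood_top [(0.98, [590.6, -122.7, 52.9])]
wrist start_top [(0.69, [588.7, -121.3, 53.6]), (0.67, [522.8, -523.1, 66.1]), (0.62, [577.5, -330.0, 66.2])]
scene tab_tip [(0.67, [581.5, -109.8, 89.5])]
scene hood_top [(0.67, [592.3, -121.8, 54.5])]
scene start_top [(0.69, [590.1, -122.7, 51.8]), (0.56, [573.0, -333.9, 65.6]), (0.39, [524.5, -527.1, 69.2])]
top tab_tip [(0.97, [581.2, -110.0, 92.1])]
top hood_top [(0.64, [582.9, -107.5, 93.6]), (0.54, [594.0, -126.6, 52.4])]
top start_top [(0.56, [520.9, -521.9, 67.8]), (0.47, [573.1, -337.5, 65.1])]
```

View pics/b6scene.png

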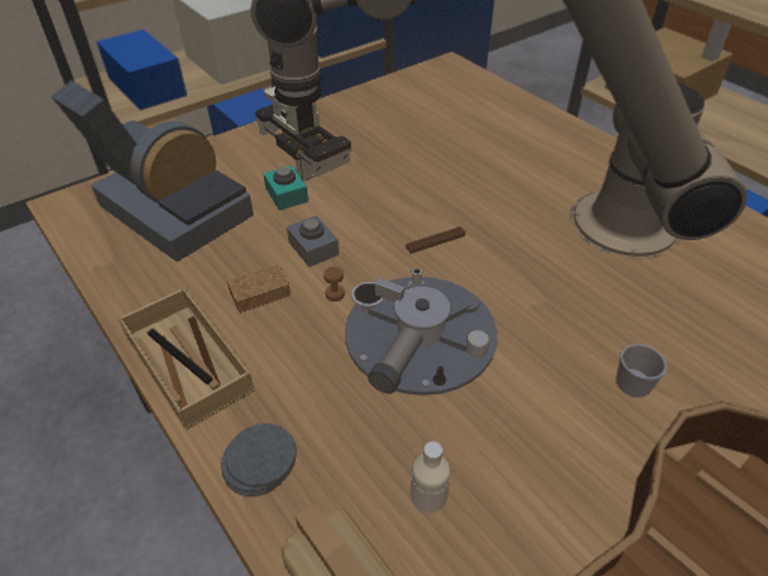

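View pics/b6wrist.png

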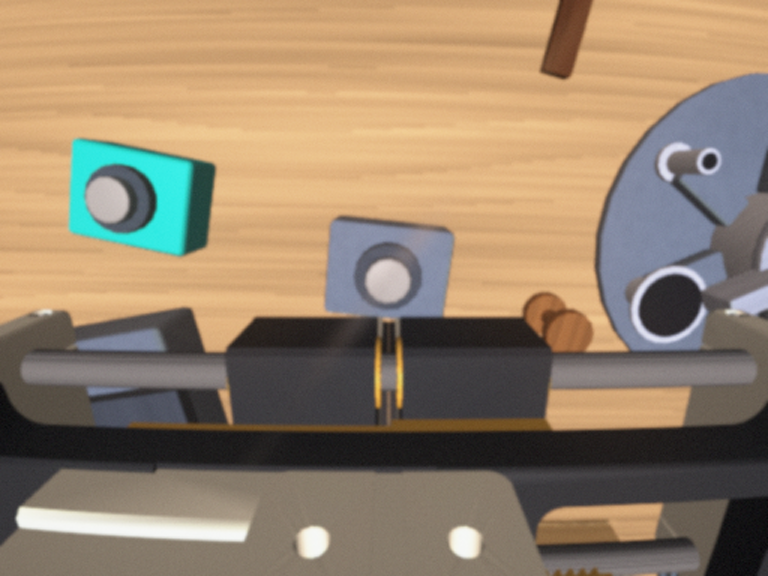

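The wrist view shows the grey button at (388,280), straight under the fingers' line. The turquoise one is at (110,200), well away. The tab stays at (582,-109) on the bell-mouth. Lowering.

servo_tool:
  series:
    - [0,-0.02,0,0.6,0]
    - [0,0,0,0.6,0]
    - [0,0,0,0.5,0]
    - [0,0,0,0.34,0]
    - [0,0,0,0.06,0]
    - [0,0,0,0.05,0]
    - [0,0,0,0.04,0]
    - [0,0,0,0.04,0]
    - [0,0,0,0,0]

```text
time: 13.32
tool_pos: [575.0, -332.6, 64.0]
tcp_rot: [-3.14, 0.002, -3.114]
contact_force: [0.7, -0.6, 3.1]
grip_width: 0.4
```

servo_tool:
  series:
    - [0,0,0,0.03,0]
    - [0,0,0,0.02,0]
    - [0,0,0,0,0]
    - [0,0,0,0,0]

```text
time: 13.82
tool_pos: [575.0, -332.6, 61.3]
tcp_rot: [-3.14, 0.001, -3.114]
contact_force: [2.1, -2.3, 5.5]
grip_width: 0.4
```

servo_tool:
  series:
    - [0,0,0,0.012,0]
    - [0,0,0,0,0]
    - [0,0,0,0,0]

```text
time: 14.2
tool_pos: [575.0, -332.6, 61.2]
tcp_rot: [-3.14, 0.002, -3.114]
contact_force: [-0.0, -0.8, 7.7]
grip_width: 0.5
```

The position has stopped going down while the force rises (7.7 N, above the 5 N spring), so the button is at its bottom stop. Lifting straight off.

servo_tool:
  series:
    - [0,0,0,-0.1,0]
    - [0,0,0,-0.3,0]
    - [0,0,0,-0.6,0]
    - [0,0,0,-0.6,0]
    - [0,0,0,-0.6,0]
    - [0,0,0,-0.6,0]
    - [0,0,0,0,0]
    - [0,0,0,0,0]

```text
time: 15.2
tool_pos: [573.8, -331.7, 199.0]
tcp_rot: [3.14, -0.002, -3.114]
contact_force: [0.5, 0.3, -0.1]
grip_width: 0.2
```

Run:
```python
from h import *
o=bot.get_obs();print(o['time'],o['tool_pos'],o['contact_force'])
for c in ['wrist','scene','top']:
    im=bot.capture(c); save(im,'e'+c)
    for l in ['tab_tip','hood_top','start_top','spool','offcut','sandblock']:
        print(c,l,[(round(d['p'],2),w(c,d['point']).round(1).tolist()) for d in bot.pinpoint(c,l)])
```

```text
15.2 [ 573.79563109 -331.65642465  199.02819894] [ 0.47472096  0.26390147 -0.05641175]
wrist tab_tip [(0.69, [582.3, -115.0, 92.6])]
wrist hood_top [(0.79, [590.0, -127.1, 53.0])]
wrist start_top [(0.66, [525.7, -523.8, 63.0]), (0.63, [576.1, -337.0, 65.1]), (0.17, [584.4, -116.3, 95.6])]
wrist spool [(0.78, [614.9, -199.7, 0.7])]
wrist offcut [(0.71, [362.5, -202.7, 1.7])]
wrist sandblock [(0.64, [575.6, -335.8, 66.0])]
scene tab_tip [(0.74, [586.2, -109.3, 89.5])]
scene hood_top [(0.85, [591.0, -122.0, 52.3]), (0.66, [739.2, 214.9, -4.2])]
scene start_top [(0.65, [572.9, -333.0, 66.6]), (0.61, [526.4, -527.2, 65.6])]
scene spool [(0.61, [612.2, -203.9, -2.2])]
scene offcut [(0.58, [358.9, -199.4, 0.5])]
scene sandblock [(0.94, [723.7, -292.6, -0.9]), (0.22, [483.3, -115.3, 51.1])]
top tab_tip [(0.71, [582.0, -108.2, 93.1])]
top hood_top [(0.74, [593.4, -122.7, 49.0]), (0.63, [723.7, -287.0, -1.8])]
top start_top [(0.69, [611.6, -202.1, 1.0]), (0.48, [576.1, -335.8, 65.1]), (0.4, [523.4, -527.5, 70.3])]
top spool [(0.57, [614.6, -201.0, -2.4])]
top offcut []
top sandblock [(0.74, [725.3, -285.9, -0.6])]
```

View pics/escene.png

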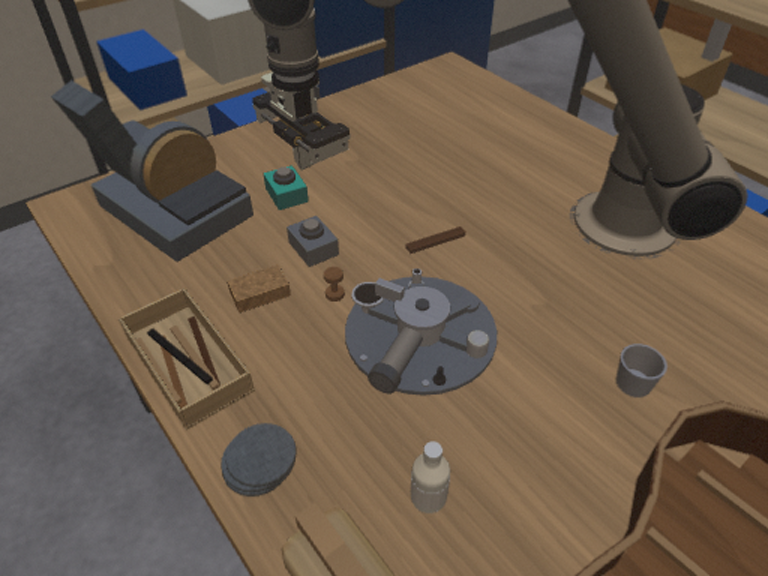

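The tab lies over the bell-mouth at (385,291), the grey button is up again at (312,227), and the bystanders are where they began. Nothing is touching the robot.

```bash
python3 -c "
from plant import bot
print(bot.close_job())"
```

```text
the job is handed in; nothing more can be done
None
```

The selector is set to the bell-mouth outlet and the start button was then pressed and released. The job is handed in; it gave no verdict.

- **Selector:** I pushed the tab with shut fingertips 120° counter-clockwise, past the narrow outlet, until it sprang in at the bell-mouth. The force readings I took were 5 N or less. The tab tip is at about (583,-110) mm and the bell-mouth centre at about (592,-123) mm. They are about 15 mm apart (13 to 18 mm depending on the camera); 20 mm is nominal and 27 mm the limit.
- **Start button:** I pressed the grey button, not the turquoise one, to its bottom stop. The tool stopped at z = 61.2 mm while the force rose to 7.7 N, so it travelled nearly the full 6 mm. After I lifted off, it measured about 66 mm high, so it is up again.
- **At the end:** The tool was clear at z = 199 mm with about 0 N. The pictures show the loose things where they began. I re-measured only the spool, offcut and sanding block, and they agree within about 6 mm.
- **Disagreements:** The networks gave a few false hits, such as the spool or sanding block reported as the button, or the hood as the button. I rejected these against the pictures.

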